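# Prove the arbor in the ring gauge and hold it up level

### The job

Three steel polishing arbors hang in the bench rack, and only one has a shank slim enough for the ring gauge: find it, slide it down through the gauge until its flange sits on the gauge's top face, then draw it out again, turn it level and finish holding it in the gripper at least 20 cm above the open middle of the bench so that I can look along it. The other two arbors must end hanging in the rack; leave everything else on the bench where it lies.

Things in the scene. Friction and masses are not known exactly. Their poses are not given: they have to be found in the camera images.
- arbor_16: Fits the gauge. Bare steel, 136 mm long: a round drive end 24 mm across, 60 mm long (to grip), a flange 44 mm across, 6 mm thick, and a 16 mm round shank 70 mm long, its last 6 mm tapering to 8 mm. Origin: on the axis at the flange's underside; z towards the drive end (flange 0 to 6 mm, drive end 6 to 66, shank 0 to -70). About 0.2 to 0.33 kg, balanced near the flange.
- arbor_20: Like arbor_16, same axes, but with a 20 mm shank tapering to 12 mm: too thick for the gauge. All three arbors hang upright in the rack, shank down, flange on its top plate, one in each hole in any order, and are round, so they can be gripped at any yaw.
- arbor_24: Like arbor_16, same axes, but with a 24 mm shank tapering to 16 mm: too thick for the gauge.
- rack: Fixed bench rack, open in front and behind: a plywood base board 90 x 280 mm, 14 mm thick, two end cheeks and an aluminium top plate 62 x 272 mm, its top face 85 mm above the bench, with three 28 mm holes in a row along y (at y = -85, 0, +85 mm). Origin: centre of its underside, on the bench; z up.
- gauge_top (a point): Centre of the ring gauge's mouth in the plane of its top face, 85 mm above the bench; z up. The fixed gauge is a dark steel ring 70 mm across, 30 mm high, with an upright 18 mm through bore (top 3 mm opened to 22 mm), clamped on a grey bridge, base 100 mm (x) by 150 mm (y), open in front and behind; a 70 mm shank passes through and stays clear of the base.
- bush: Bystander: loose brass bush, 42 mm across, 26 mm high, standing on the bench. Origin: centre of its underside.
- paste_jar: Bystander: amber jar with steel lid, 64 mm across, 60 mm high. Origin: centre of its underside.
- file: Bystander: hand file with wooden handle, 235 mm long along x, 28 mm high. Origin: under its middle, on the bench.
- wrench: Bystander: spanner, 180 mm long along x, 8 mm high. Origin: under its middle.
- hammer: Bystander: hammer, 260 mm long along x, head at +x, 26 mm high. Origin: under its middle.
- brush: Bystander: brush, 200 mm long along x, 20 mm high. Origin: under its middle.
Mind the look-alikes: they are no part of the job. Leave any orange or yellow look-alike of the arbor_20 alone.

How it is judged (in metres and radians):
On the way:
1. the slim arbor has gone down through the ring gauge, its flange on the gauge's top face (z of arbor_16 in the frame of gauge_top between -0.004 and 0.003 m and horizontal distance between arbor_16 and gauge_top below 0.005 m and angle between arbor_16's own z axis and vertical below 0.09 rad), for 0.2 s.
At the end, for the whole second after the job is handed in: The arbor with the 16 mm shank is held still in the fingers, within 15 degrees of level, its flange centre over 190 mm up and within 450 mm either side of the bench's middle, clear of the machines; the other two hang upright in the rack, flange on its top plate (within 4 mm) (angle between arbor_16's own z axis and vertical between 1.31 and 1.83 rad and height (world z) of arbor_16 above 0.19 m and world y of arbor_16 between -0.45 and 0.45 m and contact force between the fingers and arbor_16 above 1 N and contact force between arbor_16 and rack below 0.1 N and linear speed of arbor_16 below 0.03 m/s and angular speed of arbor_16 below 0.3 rad/s and z of arbor_20 in the frame of rack between 0.081 and 0.089 m and horizontal distance between each of arbor_20, arbor_24 and rack below 0.11 m and angle between each of arbor_20, arbor_24's own z axis and vertical below 0.12 rad and z of arbor_24 in the frame of rack between 0.081 and 0.089 m); the arm keeps its last pose, push and grip.
It fails at once if a bystander (bush, jar, file, spanner, hammer or brush) was pushed more than 30 mm (distance of any of bush, paste_jar, file, wrench, hammer, brush from where it was at the start of the episode above 0.03 m).
It also fails if it takes over 58 s, if anything falls off the work surface, if the arm or the gripper's body presses on something with over 40 N, if the wrist force passes 120 N, or if a joint passes its speed limit or range.

### The arm

A 6-joint arm with a two-finger parallel gripper is mounted at the origin on the work surface. World frame = base frame: x ahead of the robot, y to its left, z up, the work surface at z = 0. Lengths are in m, angles in degrees, forces in N, time in s.
With the tool pointing down it reaches from about 0.375 to 0.925 m from the base axis. Payload 5.7 kg.
Tool frame: the origin (TCP) lies between the finger pads; the fingertips stand 22 mm ahead of it and the grasp point (between the pads) lies 3 mm ahead of it; y points along the fingers, z is the direction in which the jaws open and shut, and the axes are right-handed (so a half turn about y gives the same grasp; the last joint's range is limited). The gripper opens to 88 mm and grips with 3 to 60 N. Pads are 20 mm wide; open, the fingers measure 115 mm over their backs; the gripper's body (75 mm by 178 mm) begins 61 mm behind the grasp point.
Start: joints at [57.462, 20.558, 86.54, -0, 72.909, -6.595], TCP at [0.262, 0.54, 0.245] pointing down, gripper open.
Joint ranges: [-170.27, 170.27], [-57.76, 135], [12.27, 136.19], [-55.21, 235.2], [11.17, 155.16], [-170.74, 170.74]. Speed limits (degrees/s): [136.94, 136.94, 180, 180, 180, 180].

### API

Orientations are given as [roll, pitch, yaw] about the fixed x, y, z axes, in that order (R = Rz(yaw) Ry(pitch) Rx(roll)).
In Python, from plant import robot gives the robot as it stands.
- The arm moves only by the tool send_rows, never from a script. Its argument "targets" is a list of rows, each a list of 7 numbers: the shift along the tool's x, y, z as a fraction of full scale, then the turn, a rotation vector about the tool's x, y, z as a fraction of full scale, then the opening, from -1 (shut) to 1 (fully open). A call has 1 to 12 rows; each row shifts and turns the commanded pose from where the row before left it, along the tool's axes as they then stand; what a row does not reach is not made up. Full scale, the value 1, is 0.03 m for a shift and 6 degrees for a turn. A row lasts 1/8 s, in which the tool goes at most 62.5 mm and 10.7 degrees, less where a joint would pass 70% of its speed; a pose out of reach is approached as far as the arm can. A call with a number of a shift or a turn outside -1 to 1 is refused whole. A call with a gripper value outside its range is refused whole. The fingers move at their own pace and stop on an object; "force" is the grip in N (left out, the last holds). Time passes only in rows, so rows that do not move let the fingers close. It gives the time, the measured TCP pose, the force and the opening at its end, in the units of the state.
- robot.sense(): the state, without advancing time (a new reading comes with each control period).
- robot.read_camera(name): name is "scene" or "side" or "wrist"; returns a dict with "frame" (384x512x3 uint8, red, green, blue), "depth" (384x512 float32, m along the optical axis (not along the pixel's ray), 0 where there is no reading), "vertical_fov" (degrees; the focal length in pixels is half the picture's height over the tangent of half this angle, whatever the lens; pixels are square), "cx", "cy" (the principal point, pixels), "R" (3x3) and "t" (3): a world point X has camera coordinates R X + t. Camera axes: x right, y down, z forward; pixel columns grow to the right and rows downward; lengths in m; the calibration is good to about 2 mm. A picture is of the moment at which its call begins.
- robot.close_job(): hands the job in, once; it reports no verdict.
Trained networks look in a picture, given as the dict that the camera call returned (one of the last four; its "shot" number tells which), for a name from the list of things; names that differ only in an ending like _2 or _b are one class to them, and where a whole thing is asked for, a point or a joint stands for the part that bears it (a point fixed in the world has none). Each returns a list of dicts, best first, with "p" (0 to 1); they miss things now and then, are a little off and sometimes report something else, mostly with a low value. They report only what shows in the picture. A call takes as long as a camera call. They do not tell look-alikes from the thing itself.
- robot.search_frame(name, picture): "centre" ([row, column] in pixels, amid what is visible of it).
The state is a dict: "time": time; "qpos": joint angles; "dq": joint speeds; "joint_efforts": joint torques, N m; "position": TCP position; "eef_rot": TCP orientation; "contact_force": force on the tool from outside, world axes, zero at the start; "ft_torque": the same for the moment, N m; "gripper_width": finger opening in m.
Only numpy, scipy, OpenCV 4.12 (cv2) and the standard library are available. Lean on these libraries where they do the work, as an engineer would, in place of code of your own. Each camera call takes 0.05 s, during which the arm holds its last target.

## Working session

There is one attempt and no reset: what is moved stays moved. The work goes in short steps, Python scripts to look and compute and a tool call to move; the robot and the scene stay as the last step left them, time stands still between calls to the robot, and variables do not carry over. Pictures are saved under pics/ and viewed, and the job is handed in when it is done.

Besides the shell and the picture viewer there is one more tool, called after "Request:" by a JSON object that holds its "method" and its "body". send_rows: Moves the arm, as the interface text tells. Its arguments: {"type":"object","properties":{"targets":{"type":"array","items":{"type":"array","items":{"type":"number","minimum":-1,"maximum":1}}},"force":{"type":"number"}},"required":["targets"]}

```bash
ls; mkdir -p pics
cat > h.py <<'E'
import numpy as np, cv2
from plant import robot
def px2w(c,r,col,depth=None):
    d=c["depth"][int(round(r)),int(round(col))] if depth is None else depth
    f=c["frame"].shape[0]/2/np.tan(np.radians(c["vertical_fov"])/2)
    p=np.array([(col-c["cx"])/f*d,(r-c["cy"])/f*d,d])
    return np.array(c["R"]).T@(p-np.array(c["t"]))
def cloud(c):
    H,W=c["depth"].shape; f=H/2/np.tan(np.radians(c["vertical_fov"])/2)
    v,u=np.mgrid[:H,:W]; d=c["depth"]
    P=np.stack([(u-c["cx"])/f*d,(v-c["cy"])/f*d,d],-1)
    W_=(P-np.array(c["t"]))@np.array(c["R"]); W_[d==0]=np.nan
    return W_
def w2px(c,X):
    f=c["frame"].shape[0]/2/np.tan(np.radians(c["vertical_fov"])/2)
    p=np.array(c["R"])@np.array(X)+np.array(c["t"]); return p[1]/p[2]*f+c["cy"],p[0]/p[2]*f+c["cx"]
def save(c,n,crop=None,s=1):
    im=c["frame"][:,:,::-1]
    if crop: r0,r1,c0,c1=crop; im=im[r0:r1,c0:c1]
    cv2.imwrite("pics/"+n,cv2.resize(im,None,fx=s,fy=s,interpolation=cv2.INTER_CUBIC))
E
cat > a.py <<'E'
from h import *
import pickle
s=robot.sense(); print(s)
for n in ["scene","side"]:
    c=robot.read_camera(n); save(c,n+"1.png",None,1.5); pickle.dump(c,open(n+".pkl","wb"))
    print(n,c["vertical_fov"],c["cx"],c["cy"],np.round(-np.array(c["R"]).T@c["t"],3))
    for k in ["arbor_16","rack","gauge_top","bush"]:
        try:
            for d in robot.search_frame(k,c)[:5]: print(k,d)
        except Exception as e: print(k,e)
E
python3 a.py
```

```text
pics
{'time': 0.0, 'qpos': array([ 5.74633660e+01,  2.05970098e+01,  8.65994821e+01, -7.53961508e-04,
        7.29092566e+01, -6.59485263e+00]), 'dq': array([-0.01526596,  0.07198174, -0.13582341, -0.03951901,  0.04764829,
       -0.02829498]), 'joint_efforts': array([ 4.26480701e-04, -5.15375340e+01, -2.70723367e+01,  6.77927001e-02,
        3.46651836e-02, -2.34216186e-04]), 'position': array([0.26212658, 0.53897326, 0.2438159 ]), 'eef_rot': array([-9.01051316e+01,  1.14295103e-02, -2.59415696e+01]), 'contact_force': array([0.13698391, 0.28542113, 0.29746354]), 'ft_torque': array([-0.01144386, -0.04544455, -0.01410112]), 'gripper_width': 0.08786626426111425}
scene 52.03576369383466 256.68977064973956 190.3051152744078 [ 1.162 -0.388  0.867]
arbor_16 {'centre': [145.0, 339.6], 'p': 0.83}
arbor_16 {'centre': [169.1, 300.2], 'p': 0.81}
arbor_16 {'centre': [185.2, 258.1], 'p': 0.7}
arbor_16 {'centre': [151.8, 258.7], 'p': 0.68}
arbor_16 {'centre': [152.2, 319.4], 'p': 0.61}
rack {'centre': [174.9, 312.2], 'p': 0.65}
gauge_top {'centre': [229.2, 163.7], 'p': 0.74}
bush {'centre': [189.7, 207.5], 'p': 0.72}
side 54.12975391898148 259.47016328318415 185.55252265380685 [0.319 0.504 0.762]
arbor_16 {'centre': [197.3, 261.9], 'p': 0.83}
arbor_16 {'centre': [237.2, 288.2], 'p': 0.83}
arbor_16 {'centre': [296.1, 186.9], 'p': 0.58}
rack {'centre': [285.4, 213.0], 'p': 0.89}
rack {'centre': [223.5, 231.0], 'p': 0.53}
gauge_top {'centre': [142.8, 318.9], 'p': 0.79}
bush {'centre': [195.2, 320.0], 'p': 0.66}
```

View pics/scene1.png

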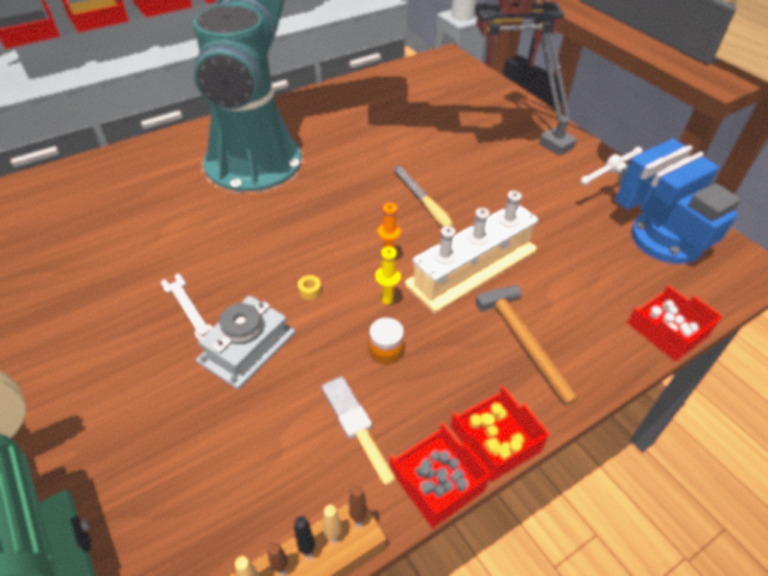

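View pics/side1.png

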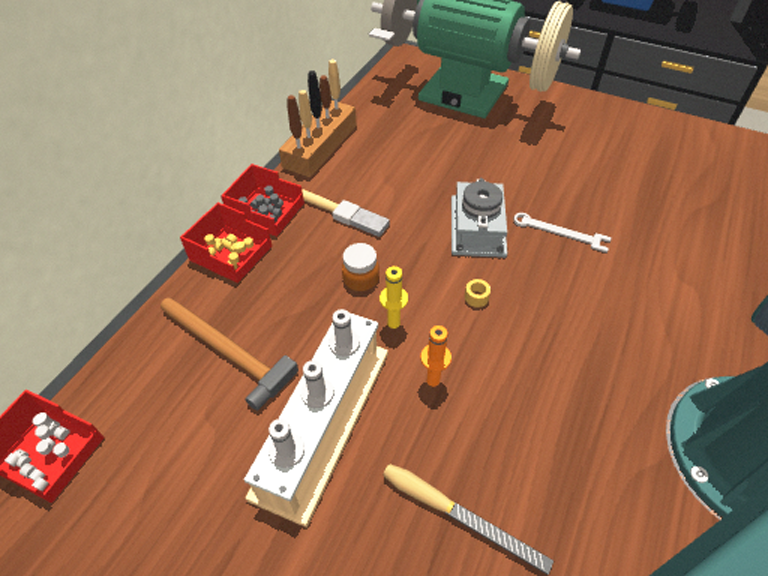

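The scene view shows three steel arbors in the rack (scene px about (160,298), (148,320), (136,342)), with an orange and a yellow look-alike standing on the bench in front of the rack. The gauge is at (214,160). Next I measure these.

```bash
cat > b.py <<'E'
from h import *
import pickle
for n in ["scene","side"]:
    c=pickle.load(open(n+".pkl","rb")); P=cloud(c)
    z=P[...,2]
    print(n, "bench z", np.nanmedian(z[200:230,100:400]))
    # rack top plate & gauge top (z~.085), arbor tops (z~.151)
    for lo,hi in [(.08,.089),(.146,.157)]:
        m=((z>lo)&(z<hi)&(P[...,0]>.2)&(P[...,0]<.95)&(abs(P[...,1])<.6)).astype(np.uint8)
        k,l,st,ce=cv2.connectedComponentsWithStats(m)
        for i in range(1,k):
            if st[i,4]>12:
                q=P[l==i]; print(lo,st[i,4],"px(r,c)",np.round(ce[i][::-1]),"mean",np.round(q.mean(0),4),"min",np.round(q.min(0),3),"max",np.round(q.max(0),3))
w=robot.read_camera("wrist"); save(w,"w1.png",None,1.5); print(np.round(-w["R"].T@w["t"],3),np.round(w["R"],3),w["vertical_fov"])
E
python3 b.py
```

```text
scene bench z 0.0015438663019775533
0.08 44 px(r,c) [117. 395.] mean [0.5401 0.5677 0.0834] min [0.532 0.535 0.08 ] max [0.545 0.599 0.088]
0.08 41 px(r,c) [131. 419.] mean [0.6318 0.5791 0.0844] min [0.606 0.569 0.08 ] max [0.645 0.6   0.089]
0.08 965 px(r,c) [163. 315.] mean [0.574  0.2102 0.0856] min [0.522 0.086 0.08 ] max [0.608 0.363 0.089]
0.08 15 px(r,c) [154. 258.] mean [0.455  0.0904 0.0845] min [0.443 0.087 0.081] max [0.462 0.098 0.089]
0.08 18 px(r,c) [184. 258.] mean [0.5563 0.0251 0.0841] min [0.544 0.018 0.08 ] max [0.562 0.037 0.088]
0.08 461 px(r,c) [213. 159.] mean [ 0.5102 -0.2429  0.0853] min [ 0.473 -0.277  0.08 ] max [ 0.544 -0.208  0.089]
0.146 58 px(r,c) [114. 426.] mean [0.6352 0.5769 0.1515] min [0.607 0.569 0.146] max [0.653 0.599 0.157]
0.146 68 px(r,c) [126. 443.] mean [0.7003 0.5758 0.1513] min [0.669 0.568 0.146] max [0.723 0.595 0.157]
0.146 43 px(r,c) [131. 342.] mean [0.5611 0.3082 0.1512] min [0.548 0.298 0.147] max [0.571 0.321 0.154]
0.146 50 px(r,c) [142. 321.] mean [0.5675 0.2241 0.1514] min [0.554 0.213 0.148] max [0.578 0.238 0.155]
0.146 54 
[... 1886 characters left out ...]
 -0.324  0.146] max [ 0.907 -0.309  0.156]
0.146 25 px(r,c) [ 62. 201.] mean [ 0.8973 -0.2791  0.152 ] min [ 0.891 -0.287  0.146] max [ 0.905 -0.274  0.157]
0.146 23 px(r,c) [ 70. 195.] mean [ 0.8941 -0.2389  0.1521] min [ 0.889 -0.249  0.146] max [ 0.903 -0.234  0.157]
0.146 103 px(r,c) [211. 227.] mean [0.5718 0.1439 0.1507] min [0.561 0.132 0.146] max [0.584 0.155 0.154]
0.146 121 px(r,c) [246. 208.] mean [0.5648 0.2284 0.1508] min [0.554 0.216 0.146] max [0.577 0.24  0.154]
0.146 147 px(r,c) [286. 186.] mean [0.5578 0.3129 0.1509] min [0.547 0.301 0.146] max [0.571 0.324 0.154]
[0.192 0.577 0.385] [[ 0.437  0.899  0.   ]
 [ 0.861 -0.418  0.288]
 [ 0.26  -0.126 -0.957]] 63.337072461787336
```

View pics/w1.png

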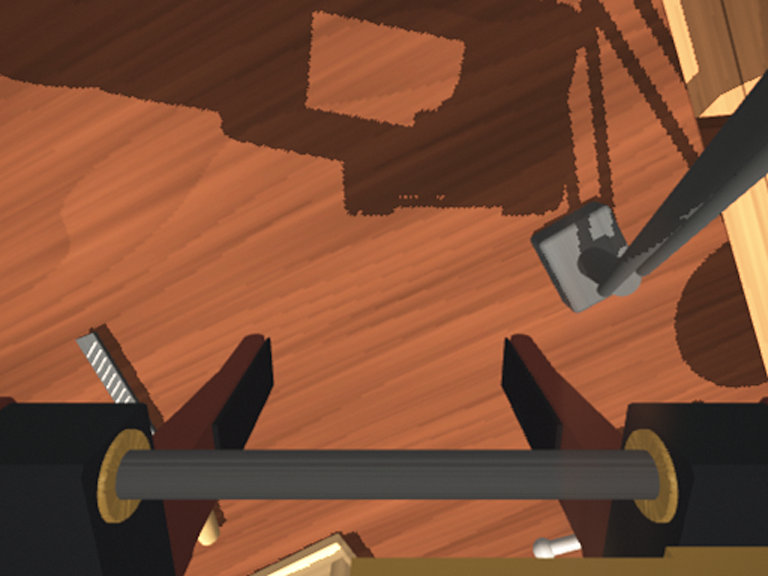

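Run:
```python
from h import *
import pickle
for n,cr in [("scene",(120,210,260,365)),("side",(195,355,155,265))]:
    c=pickle.load(open(n+".pkl","rb")); save(c,n+"z.png",cr,7 if n=="scene" else 3.7)
```

```text
(no output)
```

View pics/scenez.png

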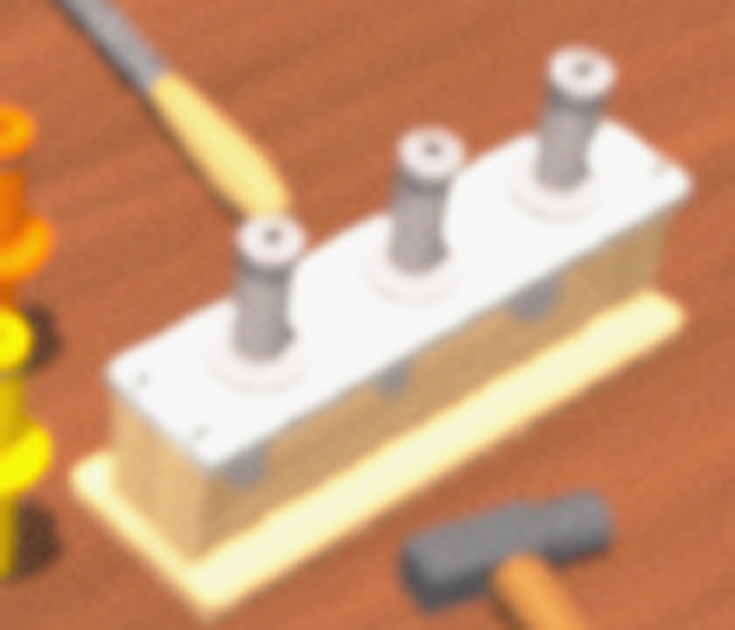

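View pics/sidez.png

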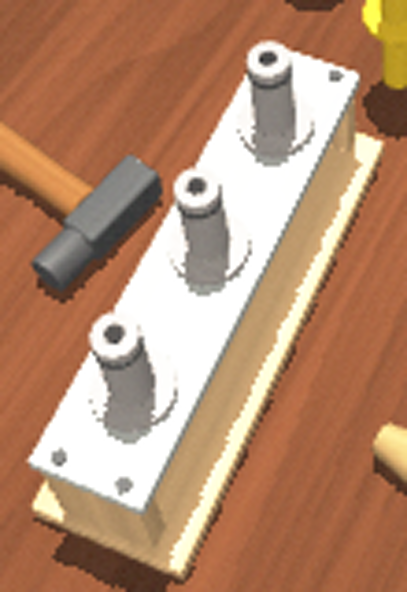

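The scene crop shows the tip of each shank under the plate. The middle arbor's tip looks narrowest: about 30 px, against 40 for the near one and 45 for the far one, at 7x zoom. It's at about (0.566, 0.226). I'll move over it, then check its shank width once it's lifted.

Request:
{"method": "send_rows", "body": {"targets": [[0.91, 0, -0.33, 0, 0, 0, 1], [0.91, 0, -0.33, 0, 0, 0, 1], [0.91, 0, -0.33, 0, 0, 0, 1], [0.91, 0, -0.33, 0, 0, 0, 1], [0.91, 0, -0.33, 0, 0, 0, 1], [0.91, 0, -0.33, 0, 0, 0, 1], [0.91, 0, -0.33, 0, 0, 0, 1], [0.91, 0, -0.33, 0, 0, 0, 1], [0.91, 0, -0.33, 0, 0, 0, 1], [0.91, 0, -0.33, 0, 0, 0, 1], [0.91, 0, -0.33, 0, 0, 0, 1], [0.91, 0, -0.33, 0, 0, 0, 1]], "force": 50}}

```text
time: 2.05
position: [0.5058, 0.2886, 0.2447]
eef_rot: [-90.0, -0.0, -25.9]
contact_force: [-0.1, 0.4, -0.3]
gripper_width: 0.0879
```

Request:
{"method": "send_rows", "body": {"targets": [[0.91, 0, -0.33, 0, 0, 0, 1], [0.91, 0, -0.33, 0, 0, 0, 1], [0.91, 0, -0.33, 0, 0, 0, 1], [0, 0, 0, 0, 1, 0, 1], [0, 0, 0, 0, 1, 0, 1], [0, 0, 0, 0, 1, 0, 1], [0, 0, 0, 0, 1, 0, 1], [0, 0, 0, 0, 1, 0, 1], [0, 0, 0, 0, 1, 0, 1], [0, 0, 0, 0, 1, 0, 1], [0, 0, 0, 0, 1, 0, 1], [0, 0, 0, 0, 1, 0, 1]]}}

```text
time: 3.55
position: [0.5657, 0.2268, 0.2446]
eef_rot: [-90.0, -0.0, -80.1]
contact_force: [0.4, 0.4, 0.6]
gripper_width: 0.0877
```

Request:
{"method": "send_rows", "body": {"targets": [[0, 0, 0, 0, 0.9, 0, 1], [0, 0, 0, 0, 0, 0, 1]]}}

```text
time: 3.8
position: [0.5658, 0.2268, 0.2447]
eef_rot: [-90.0, -0.0, -85.3]
contact_force: [0.5, -0.6, 0.1]
gripper_width: 0.0881
```

```bash
cat > w.py <<'E'
from h import *
import pickle,sys
s=robot.sense(); print({k:np.round(s[k],3) for k in ["time","qpos","position","eef_rot","contact_force","gripper_width"]})
for n in sys.argv[2:]:
    c=robot.read_camera(n); save(c,n+sys.argv[1]+".png",None,1.5); pickle.dump(c,open(n+sys.argv[1]+".pkl","wb"))
E
cat > tops.py <<'E'
from h import *
import pickle,sys
c=pickle.load(open(sys.argv[1],"rb")); P=cloud(c); z=P[...,2]
lo,hi=map(float,sys.argv[2:4])
m=((z>lo)&(z<hi)).astype(np.uint8)
k,l,st,ce=cv2.connectedComponentsWithStats(m)
for i in range(1,k):
    if st[i,4]>40:
        q=P[l==i]; (cc,rr)=cv2.minEnclosingCircle(q[:,:2].astype(np.float32)); print(st[i,4],np.round(ce[i][::-1]),"mean",np.round(q.mean(0),4),"circ",np.round(cc,4),round(rr,4))
E
python3 w.py 2 wrist; python3 tops.py wrist2.pkl .145 .157;python3 tops.py wrist2.pkl .087 .095
```

```text
{'time': np.float64(3.8), 'qpos': array([ 1.5359e+01,  2.1337e+01,  8.5309e+01, -4.0000e-03,  7.3356e+01,
        1.0655e+01]), 'position': array([0.566, 0.227, 0.245]), 'eef_rot': array([-9.0001e+01, -4.0000e-03, -8.5296e+01]), 'contact_force': array([ 0.503, -0.568,  0.121]), 'gripper_width': np.float64(0.088)}
884 [ 86. 258.] mean [0.5591 0.3148 0.151 ] circ [0.5591 0.3147] 0.012
684 [198. 258.] mean [0.566  0.2312 0.1508] circ [0.566  0.2303] 0.012
529 [289. 258.] mean [0.5729 0.1485 0.1505] circ [0.5729 0.1461] 0.0121
1014 [ 89. 258.] mean [0.5591 0.3139 0.0909] circ [0.559  0.3148] 0.0219
784 [173. 258.] mean [0.5654 0.2373 0.0909] circ [0.566  0.2305] 0.0219
704 [251. 258.] mean [0.5726 0.1529 0.0909] circ [0.5729 0.1461] 0.0219
95 [336. 231.] mean [0.5504 0.0428 0.0911] circ [0.5501 0.0354] 0.012
```

View pics/wrist2.png

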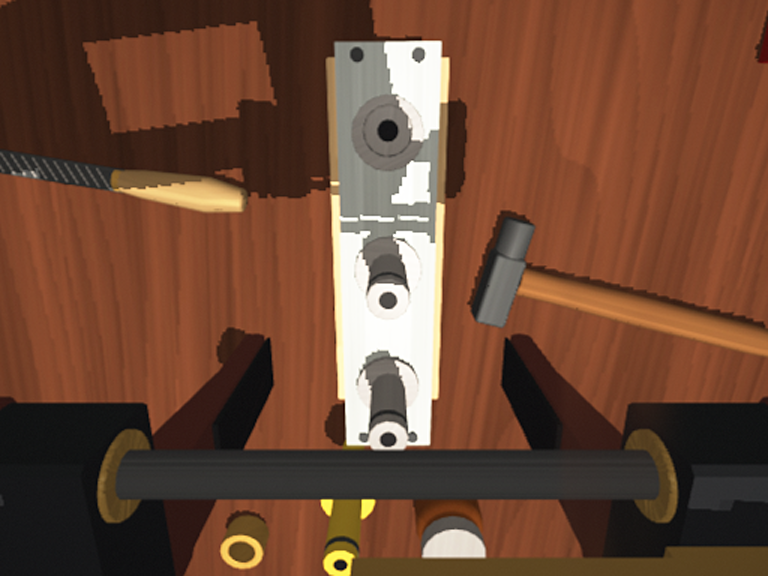

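The wrist view shows three evenly spaced arbors, with the middle one at px (198,258), i.e. (0.566, 0.229). It is centred between the fingers. I'll descend and grip.

Request:
{"method": "send_rows", "body": {"targets": [[-0.06, 1, 0, 0, 0, 0, 1], [0, 1, 0, 0, 0, 0, 1], [0, 1, 0, 0, 0, 0, 1], [0, 1, 0, 0, 0, 0, 1], [0, 0, 0, 0, 0, 0, 1], [0, 0, 0, 0, 0, 0, -1], [0, 0, 0, 0, 0, 0, -1], [0, 0, 0, 0, 0, 0, -1], [0, 0, 0, 0, 0, 0, -1], [0, 0, 0, 0, 0, 0, -1], [0, 0, 0, 0, 0, 0, -1]], "force": 50}}

```text
time: 5.22
position: [0.5656, 0.2286, 0.1247]
eef_rot: [-90.0, -0.0, -85.3]
contact_force: [-0.2, -0.2, 0.4]
gripper_width: 0.0315
```

```bash
python3 w.py 3 side
```

```text
{'time': np.float64(5.225), 'qpos': array([ 1.5528e+01,  2.8551e+01,  9.2409e+01, -5.0000e-03,  5.9044e+01,
        1.0869e+01]), 'position': array([0.566, 0.229, 0.125]), 'eef_rot': array([-9.0003e+01, -5.0000e-03, -8.5339e+01]), 'contact_force': array([-0.176, -0.199,  0.438]), 'gripper_width': np.float64(0.031)}
```

View pics/side3.png

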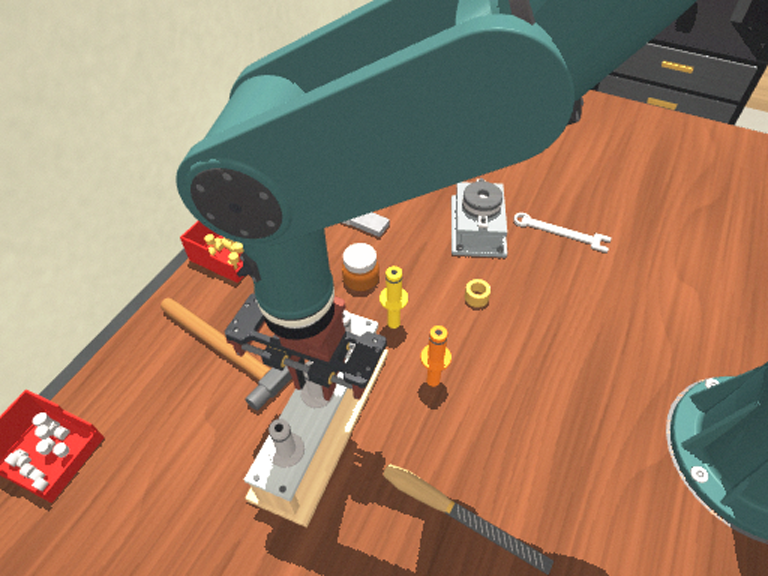

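Still closing; the opening is 31 mm. I'll let the fingers finish and then lift.

Request:
{"method": "send_rows", "body": {"targets": [[0, 0, 0, 0, 0, 0, -1], [0, 0, 0, 0, 0, 0, -1], [0, 0, 0, 0, 0, 0, -1], [0, 0, 0, 0, 0, 0, -1]]}}

```text
time: 5.78
position: [0.5657, 0.2286, 0.1246]
eef_rot: [-90.0, -0.0, -85.3]
contact_force: [0.7, -0.8, -2.0]
gripper_width: 0.0235
```

Request:
{"method": "send_rows", "body": {"targets": [[0, -0.3, 0, 0, 0, 0, -1], [0, -0.8, 0, 0, 0, 0, -1], [0, -1, 0, 0, 0, 0, -1], [0, -1, 0, 0, 0, 0, -1], [0, -1, 0, 0, 0, 0, -1], [0, -1, 0, 0, 0, 0, -1], [0, -0.5, 0, 0, 0, 0, -1], [0, 0, 0, 0, 0, 0, -1], [0, 0, 0, 0, 0, 0, -1]]}}

```text
time: 6.9
position: [0.5648, 0.2284, 0.2913]
eef_rot: [-90.1, -0.0, -85.3]
contact_force: [0.3, 0.2, -2.6]
gripper_width: 0.0232
```

```bash
python3 w.py 4 side scene
python3 - <<'E'
from h import *
import pickle
for n in ["side","scene"]:
    c=pickle.load(open(n+"4.pkl","rb")); r,q=w2px(c,[.566,.229,.24]); r=int(r);q=int(q); print(n,r,q)
    save(c,n+"4z.png",(max(r-45,0),r+55,q-65,q+65),6)
E
```

```text
{'time': np.float64(6.9), 'qpos': array([ 1.5526e+01,  1.9289e+01,  8.1685e+01, -5.0000e-03,  7.9167e+01,
        1.0868e+01]), 'position': array([0.565, 0.228, 0.291]), 'eef_rot': array([-9.0137e+01, -3.1000e-02, -8.5341e+01]), 'contact_force': array([ 0.341,  0.24 , -2.552]), 'gripper_width': np.float64(0.023)}
side 218 201
scene 115 326
```

View pics/side4z.png

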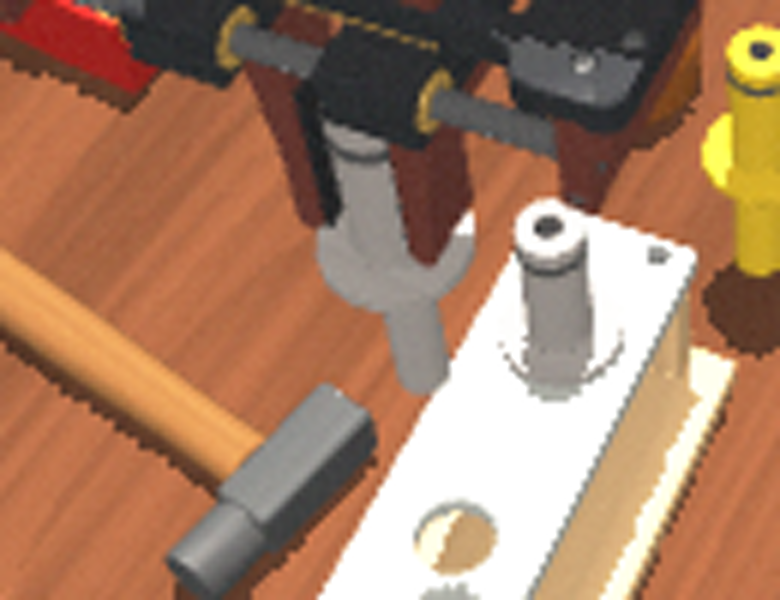

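View pics/scene4z.png

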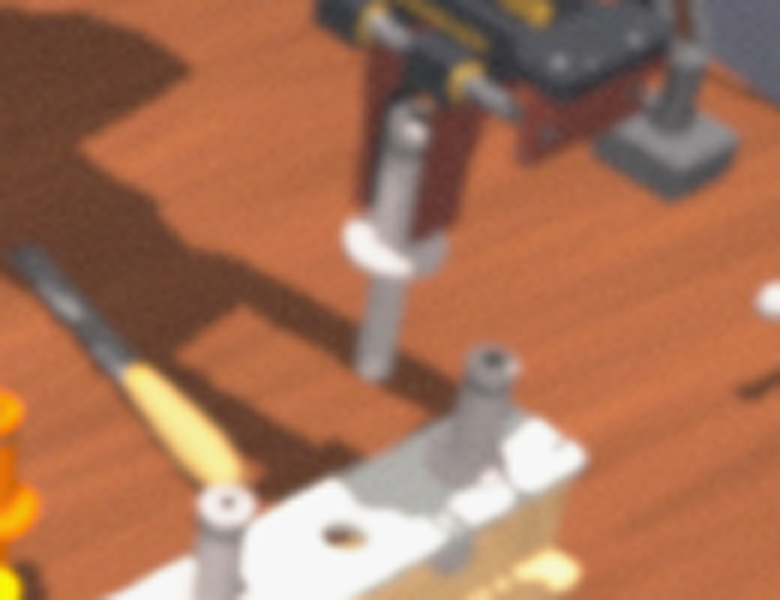

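```bash
cat > shank.py <<'E'
from h import *
import pickle,sys
from scipy.optimize import least_squares
tag,x,y,zo=sys.argv[1],*map(float,sys.argv[2:5])   # zo: expected origin height
for n in ["side","scene"]:
    c=pickle.load(open(n+tag+".pkl","rb")); P=cloud(c); f=192/np.tan(np.radians(c["vertical_fov"])/2)
    for lo,hi,nm in [(-.058,-.012,"shank"),(.0,.006,"flange"),(.012,.06,"drive")]:
        m=(P[...,2]>zo+lo)&(P[...,2]<zo+hi)&(np.hypot(P[...,0]-x,P[...,1]-y)<.027)
        q=P[m]
        if len(q)<8: continue
        a=[]
        for r in np.unique(np.where(m)[0]):
            k=np.where(m[r])[0]; a.append((k.max()-k.min()+1)*c["depth"][r,k].mean()/f*1000)
        print(n,nm,len(q),"mean",np.round(q.mean(0),4),"row widths mm",np.round(a,1))
E
python3 shank.py 4 .566 .229 .252
```

```text
side shank 109 mean [0.5603 0.2318 0.2125] row widths mm [ 1.7  5.1 15.2 17.  17.1 15.4 15.5 15.5 17.3 17.4 15.7 15.7 12.3  7. ]
side flange 148 mean [0.5599 0.2381 0.2567] row widths mm [38.   3.3 42.8  1.6 37.7 42.6 42.5 42.4 40.7 39.  37.3 33.9 30.7 27.4
 22.6 14.5]
side drive 490 mean [0.5601 0.2356 0.2904] row widths mm [ 1.5  3.1 48.9 50.5 49.1 49.  47.5 47.6 47.8 46.3 46.3 48.  48.2 46.8
 47.  45.5 44.1 42.6 41.1 28.4 26.9 25.4 22.3 19.1 14.3]
scene shank 82 mean [0.5685 0.2214 0.2184] row widths mm [18.3 18.3 15.7 15.7 15.8 15.8 18.5 15.9 15.9 15.9 16.  18.7 13.4 10.7]
scene flange 59 mean [0.5706 0.2158 0.2564] row widths mm [ 2.6  5.2  2.6  2.6  2.6 12.9 43.7 35.9 40.9 35.7 28.  15.3]
scene drive 274 mean [0.5705 0.2196 0.29  ] row widths mm [ 2.5  5.  12.5 12.5 15.  24.9 24.9 49.7 47.2 47.2 47.3 47.4 45.  47.7
 47.8 45.3 37.7 35.2 35.3 32.8 27.8 17.7  2.5]
```

The shank measures 15.5 to 17 mm wide in both cameras, so this is arbor_16, and both rack neighbours stay put. Now I carry it to the gauge by the camera-relative offset (-0.058, -0.466).

Request:
{"method": "send_rows", "body": {"targets": [[0.6, 0, -0.12, 0, 0, 0, -1], [0.98, 0, -0.2, 0, 0, 0, -1], [0.98, 0, -0.2, 0, 0, 0, -1], [0.98, 0, -0.2, 0, 0, 0, -1], [0.98, 0, -0.2, 0, 0, 0, -1], [0.98, 0, -0.2, 0, 0, 0, -1], [0.98, 0, -0.2, 0, 0, 0, -1], [0.98, 0, -0.2, 0, 0, 0, -1], [0.98, 0, -0.2, 0, 0, 0, -1], [0.98, 0, -0.2, 0, 0, 0, -1], [0.98, 0, -0.2, 0, 0, 0, -1], [0.98, 0, -0.2, 0, 0, 0, -1]]}}

```text
time: 8.5
position: [0.5227, -0.1191, 0.2923]
eef_rot: [-90.1, -0.0, -85.4]
contact_force: [-0.4, -0.3, -2.1]
gripper_width: 0.0233
```

Request:
{"method": "send_rows", "body": {"targets": [[0.98, 0, -0.2, 0, 0, 0, -1], [0.98, 0, -0.2, 0, 0, 0, -1], [0.98, 0, -0.2, 0, 0, 0, -1], [0.98, 0, -0.2, 0, 0, 0, -1], [0.22, 0, -0.05, 0, 0, 0, -1], [0, 0, 0, 0, 0, 0, -1], [0, 0, 0, 0, 0, 0, -1], [0, 0, 0, 0, 0, 0, -1]]}}

```text
time: 9.5
position: [0.5087, -0.2423, 0.2927]
eef_rot: [-90.0, 0.0, -85.3]
contact_force: [0.3, 0.0, -2.6]
gripper_width: 0.0234
```

```bash
python3 w.py 5 wrist side scene; for n in wrist side scene; do echo $n; python3 tops.py ${n}5.pkl .081 .088; done;  python3 shank.py 5 .507 -.2375 .252; python3 tops.py wrist5.pkl .245 .262
```

```text
{'time': np.float64(9.5), 'qpos': array([-3.2494e+01,  1.5232e+01,  8.7368e+01,  6.0000e-03,  7.7409e+01,
       -3.7213e+01]), 'position': array([ 0.509, -0.242,  0.293]), 'eef_rot': array([-9.0004e+01,  1.1000e-02, -8.5283e+01]), 'contact_force': array([ 0.269,  0.008, -2.625]), 'gripper_width': np.float64(0.023)}
wrist
2552 [165. 257.] mean [ 0.5073 -0.2357  0.0848] circ [ 0.5076 -0.2379] 0.0351
side
242 [33. 48.] mean [ 1.54   -0.2895  0.0844] circ [ 1.5403 -0.3172] 0.2361
56 [ 45. 307.] mean [ 0.6968 -0.6116  0.0845] circ [ 0.6981 -0.6191] 0.0494
353 [130. 322.] mean [ 0.5058 -0.2372  0.0848] circ [ 0.5058 -0.2397] 0.0358
2879 [273. 207.] mean [0.561  0.2468 0.0851] circ [0.5647 0.2281] 0.1388
scene
128 [ 19. 425.] mean [0.0935 1.2192 0.0845] circ [0.0907 1.2207] 0.2349
72 [115. 401.] mean [0.5457 0.5919 0.0843] circ [0.5535 0.5826] 0.0456
106 [148. 452.] mean [0.7398 0.6039 0.0844] circ [0.7312 0.6222] 0.0807
1018 [162. 315.] mean [0.571  0.2141 0.0854] circ [0.5689 0.2253] 0.1389
432 [213. 159.] mean [ 0.5098 -0.2425  0.0853] circ [ 0.5077 -0.2415] 0.0361
side shank 106 mean [
[... 210 characters left out ...]
.9 36.6 27.3 16. ]
side drive 354 mean [ 0.5064 -0.2336  0.2903] row widths mm [ 2.2 15.4 48.2 32.8 46.  46.1 43.9 44.1 46.4 46.5 44.3 44.5 44.6 44.7
 44.8 44.9 45.  42.9 31.6 31.6 29.4 20.5  4.5]
scene shank 101 mean [ 0.5147 -0.2462  0.2175] row widths mm [ 4.5 17.9 15.7 15.7 18.  18.1 15.8 15.9 18.2 16.  16.  16.1 18.4 13.8
 11.6  2.3]
scene flange 21 mean [ 0.5223 -0.2466  0.2565] row widths mm [ 2.2  2.2  2.2 41.7  8.8  2.2  6.6 17.4 10.9]
scene drive 142 mean [ 0.5192 -0.2472  0.2851] row widths mm [ 4.2  4.2  4.3  2.1  4.3  6.4  6.4  6.4  6.4  6.5 34.2 36.3 34.  34.1
 29.8 32.  32.1 32.1 27.9 23.7 17.3 10.8]
1284 [212. 258.] mean [ 0.5078 -0.2272  0.2589] circ [ 0.5084 -0.2332] 0.0203
```

View pics/wrist5.png

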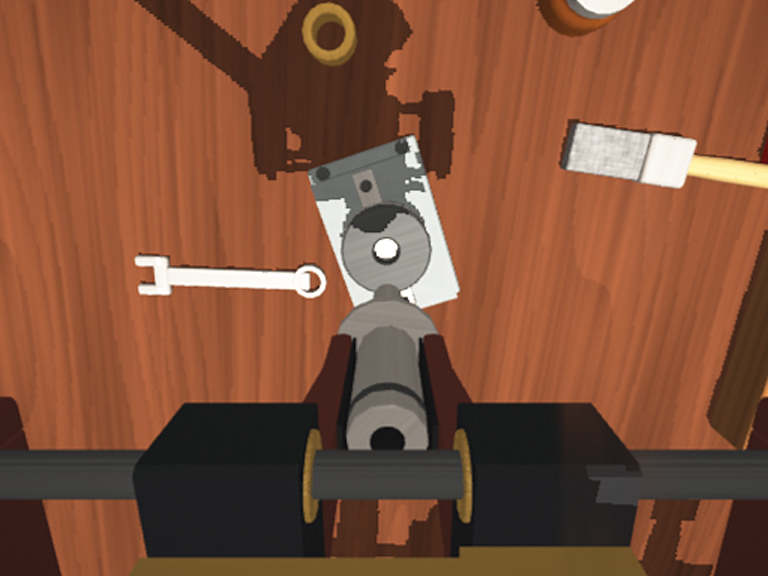

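View pics/scene5.png

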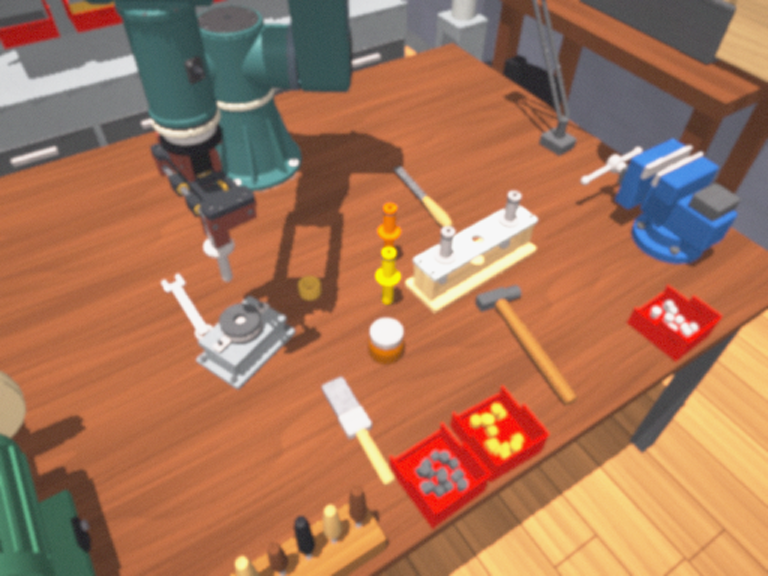

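```bash
python3 tops.py wrist5.pkl .308 .325
python3 - <<'E'
from h import *
import pickle
from scipy.optimize import least_squares
c=pickle.load(open("wrist5.pkl","rb")); P=cloud(c)
# flange rim/top ring and drive cylinder fits
m=(P[...,2]>.2535)&(P[...,2]<.2605)&(np.hypot(P[...,0]-.508,P[...,1]+.24)<.03); q=P[m]; print(len(q),q.min(0),q.max(0))
for lo,hi in [(.262,.27),(.27,.28),(.28,.29),(.29,.30),(.30,.31)]:
    m=(P[...,2]>lo)&(P[...,2]<hi)&(np.hypot(P[...,0]-.508,P[...,1]+.24)<.0135); q=P[m]
    if len(q)<20: continue
    s=least_squares(lambda a:np.hypot(q[:,0]-a[0],q[:,1]-a[1])-.012,[.508,-.24],loss="soft_l1",f_scale=.0005); print("drive",lo,len(q),np.round(s.x,4),np.round(np.sqrt(np.mean(s.fun**2)),4))
# shank
m=(P[...,2]>.19)&(P[...,2]<.25)&(np.hypot(P[...,0]-.508,P[...,1]+.24)<.012); q=P[m]; print("shank",len(q),q.mean(0) if len(q) else "")
E
```

```text
3238 [275. 258.] mean [ 0.5083 -0.2333  0.3169] circ [ 0.5079 -0.2292] 0.0237
1235 [ 0.48818996 -0.24366299  0.25352612] [ 0.52856651 -0.2185224   0.26049897]
drive 0.262 197 [ 0.5089 -0.2411] 0.0002
drive 0.27 314 [ 0.5088 -0.2412] 0.0004
drive 0.28 356 [ 0.5089 -0.2412] 0.0004
drive 0.29 436 [ 0.5088 -0.2411] 0.0005
drive 0.3 481 [ 0.5088 -0.241 ] 0.0004
shank 136 [ 0.50835382 -0.233981    0.20000661]
```

In the wrist frame the arbor axis is upright at (0.5088, -0.2411) and the gauge bore at (0.5076, -0.2379). I correct by (-1.2, +3.2) mm and go down to just above the mouth.

Request:
{"method": "send_rows", "body": {"targets": [[-0.11, 0, -0.03, 0, 0, 0, -1], [0, 1, 0, 0, 0, 0, -1], [0, 1, 0, 0, 0, 0, -1], [0, 0.9, 0, 0, 0, 0, -1], [0, 0, 0, 0, 0, 0, -1], [0, 0, 0, 0, 0, 0, -1]]}}

```text
time: 10.4
position: [0.5081, -0.2402, 0.2067]
eef_rot: [-89.9, -0.0, -85.3]
contact_force: [0.7, -0.7, -2.8]
gripper_width: 0.0236
```

```bash
python3 w.py 6 wrist side
python3 - <<'E'
from h import *
import pickle
from scipy.optimize import least_squares
c=pickle.load(open("wrist6.pkl","rb")); P=cloud(c)
for lo,hi in [(.18,.19),(.19,.20),(.20,.21)]:
    m=(P[...,2]>lo)&(P[...,2]<hi)&(np.hypot(P[...,0]-.508,P[...,1]+.238)<.0145); q=P[m]
    if len(q)<20: continue
    s=least_squares(lambda a:np.hypot(q[:,0]-a[0],q[:,1]-a[1])-.012,[.508,-.24],loss="soft_l1",f_scale=.0005); print("drive",np.round(s.x,4))
c=pickle.load(open("side6.pkl","rb")); r,q=map(int,w2px(c,[.508,-.24,.1])); save(c,"side6z.png",(r-40,r+40,q-50,q+50),7)
c=pickle.load(open("wrist6.pkl","rb")); r,q=map(int,w2px(c,[.508,-.22,.085])); save(c,"wrist6z.png",(r-40,r+40,q-50,q+50),7)
E
python3 tops.py wrist6.pkl .081 .088
```

```text
{'time': np.float64(10.4), 'qpos': array([-3.2343e+01,  1.9577e+01,  9.4002e+01, -4.0000e-03,  6.6348e+01,
       -3.7007e+01]), 'position': array([ 0.508, -0.24 ,  0.207]), 'eef_rot': array([-8.9944e+01, -4.7000e-02, -8.5335e+01]), 'contact_force': array([ 0.654, -0.679, -2.787]), 'gripper_width': np.float64(0.024)}
drive [ 0.5082 -0.2391]
drive [ 0.5083 -0.2391]
drive [ 0.5082 -0.2391]
3134 [179. 256.] mean [ 0.5066 -0.228   0.0848] circ [ 0.5076 -0.238 ] 0.0351
```

View pics/side6z.png

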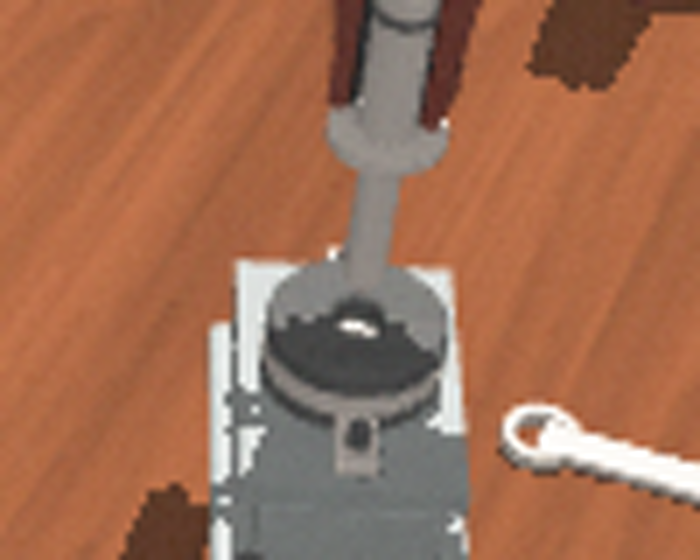

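View pics/wrist6z.png

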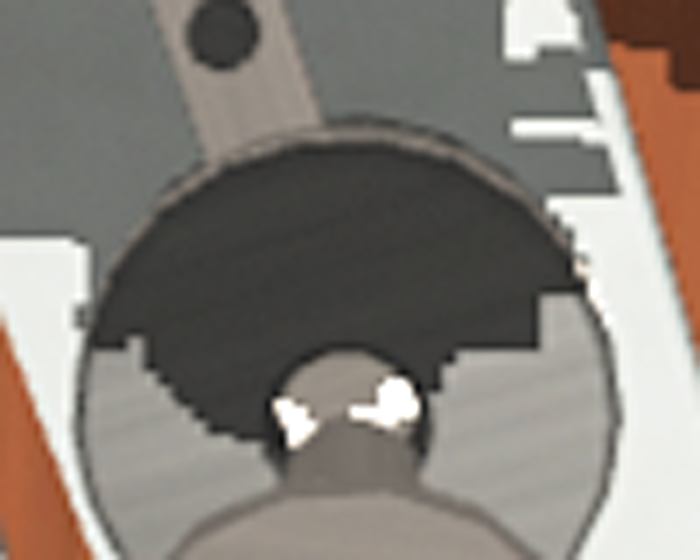

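The tip is centred over the mouth to within about 1 mm. I'll correct that and lower gently.

Request:
{"method": "send_rows", "body": {"targets": [[-0.04, 0.1, -0.02, 0, 0, 0, -1], [0, 0.12, 0, 0, 0, 0, -1], [0, 0.12, 0, 0, 0, 0, -1], [0, 0.12, 0, 0, 0, 0, -1], [0, 0.12, 0, 0, 0, 0, -1], [0, 0.12, 0, 0, 0, 0, -1], [0, 0.12, 0, 0, 0, 0, -1], [0, 0, 0, 0, 0, 0, -1]]}}

```text
time: 11.5
position: [0.5067, -0.2388, 0.1808]
eef_rot: [-90.0, 0.0, -85.3]
contact_force: [-0.6, -0.9, -3.0]
gripper_width: 0.0233
```

Request:
{"method": "send_rows", "body": {"targets": [[0, 0.17, 0, 0, 0, 0, -1], [0, 0.17, 0, 0, 0, 0, -1], [0, 0.17, 0, 0, 0, 0, -1], [0, 0.17, 0, 0, 0, 0, -1], [0, 0.17, 0, 0, 0, 0, -1], [0, 0.17, 0, 0, 0, 0, -1], [0, 0.17, 0, 0, 0, 0, -1], [0, 0.17, 0, 0, 0, 0, -1], [0, 0, 0, 0, 0, 0, -1]]}}

```text
time: 12.62
position: [0.5067, -0.2388, 0.1399]
eef_rot: [-90.0, 0.0, -85.3]
contact_force: [0.3, 0.2, -3.1]
gripper_width: 0.0232
```

Request:
{"method": "send_rows", "body": {"targets": [[0, 0.15, 0, 0, 0, 0, -1], [0, 0.15, 0, 0, 0, 0, -1], [0, 0.1, 0, 0, 0, 0, -1], [0, 0.06, 0, 0, 0, 0, -1], [0, 0.04, 0, 0, 0, 0, -1], [0, 0, 0, 0, 0, 0, -1], [0, 0, 0, 0, 0, 0, -1]]}}

```text
time: 13.5
position: [0.5067, -0.2388, 0.1253]
eef_rot: [-90.0, -0.0, -85.3]
contact_force: [-0.2, -0.8, -2.5]
gripper_width: 0.0231
```

Request:
{"method": "send_rows", "body": {"targets": [[0, 0.03, 0, 0, 0, 0, -1], [0, 0.03, 0, 0, 0, 0, -1], [0, 0, 0, 0, 0, 0, -1], [0, 0, 0, 0, 0, 0, -1], [0, 0, 0, 0, 0, 0, -1]]}}

```text
time: 14.12
position: [0.5069, -0.2389, 0.1246]
eef_rot: [-90.0, -0.0, -85.3]
contact_force: [-2.1, 2.0, 7.4]
gripper_width: 0.023
```

```bash
python3 w.py 7 side scene
python3 - <<'E'
from h import *
import pickle
for n in ["side","scene"]:
    c=pickle.load(open(n+"7.pkl","rb")); r,q=map(int,w2px(c,[.508,-.24,.1])); save(c,n+"7z.png",(r-40,r+40,q-50,q+50),7)
E
```

```text
{'time': np.float64(14.125), 'qpos': array([-3.2289e+01,  2.5132e+01,  9.8937e+01, -1.5000e-02,  5.5892e+01,
       -3.6944e+01]), 'position': array([ 0.507, -0.239,  0.125]), 'eef_rot': array([-8.9976e+01, -3.3000e-02, -8.5336e+01]), 'contact_force': array([-2.124,  1.98 ,  7.358]), 'gripper_width': np.float64(0.023)}
```

View pics/side7z.png

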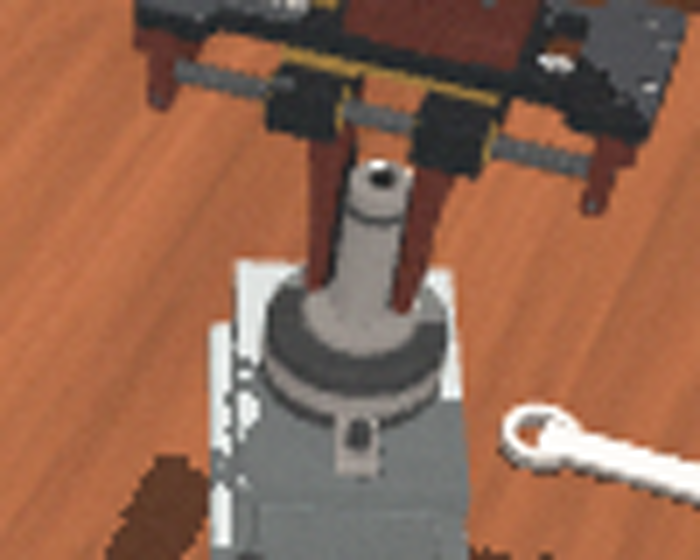

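View pics/scene7z.png

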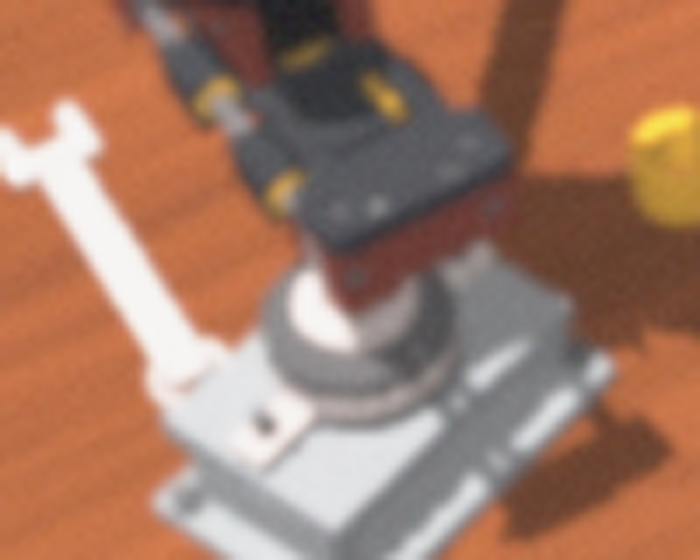

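The arbor is seated. At TCP z 0.1246 the upward reaction rose by about 10 N, and the side picture shows its flange flat on the ring. Now I draw it out, going straight up.

Request:
{"method": "send_rows", "body": {"targets": [[0, 0, 0, 0, 0, 0, -1], [0, -0.2, 0, 0, 0, 0, -1], [0, -0.5, 0, 0, 0, 0, -1], [0, -0.9, 0, 0, 0, 0, -1], [0, -1, 0, 0, 0, 0, -1], [0, -1, 0, 0, 0, 0, -1], [0, -1, 0, 0, 0, 0, -1], [0, -1, 0, 0, 0, 0, -1], [0, -1, 0, 0, 0, 0, -1], [0, -1, 0, 0, 0, 0, -1], [0, -0.4, 0, 0, 0, 0, -1], [0, 0, 0, 0, 0, 0, -1]], "force": 60}}

```text
time: 15.72
position: [0.5068, -0.2388, 0.3641]
eef_rot: [-89.9, -0.0, -85.3]
contact_force: [0.1, 0.1, -3.2]
gripper_width: 0.0233
```

Request:
{"method": "send_rows", "body": {"targets": [[-0.6, 0, 0, 0, 0, 0, -1], [-1, 0, 0, 0, 0, 0, -1], [-1, 0, 0, 0, 0, 0, -1], [-1, 0, 0, 0, 0, 0, -1], [-1, 0, 0, 0, 0, 0, -1], [-1, 0, 0, 0, 0, 0, -1], [-1, 0, 0, 0, 0, 0, -1], [-0.4, 0, 0, 0, 0, 0, -1], [0, 0, 0, 0, 0, 0.7, -1], [0, 0, 0, 0, 0, 0.7, -1], [0, 0, 0, 0, 0, 0, -1], [0, 0, 0, 0, 0, 0, -1]]}}

```text
time: 17.23
position: [0.4894, -0.0297, 0.3631]
eef_rot: [-90.1, 8.3, -85.4]
contact_force: [-0.2, -0.3, -3.2]
gripper_width: 0.023
```

```bash
python3 w.py 8 side
```

```text
{'time': np.float64(17.225), 'qpos': array([-17.284,   7.091,  88.556,   7.715,  87.553, -22.451]), 'position': array([ 0.489, -0.03 ,  0.363]), 'eef_rot': array([-90.054,   8.333, -85.382]), 'contact_force': array([-0.175, -0.32 , -3.216]), 'gripper_width': np.float64(0.023)}
```

View pics/side8.png

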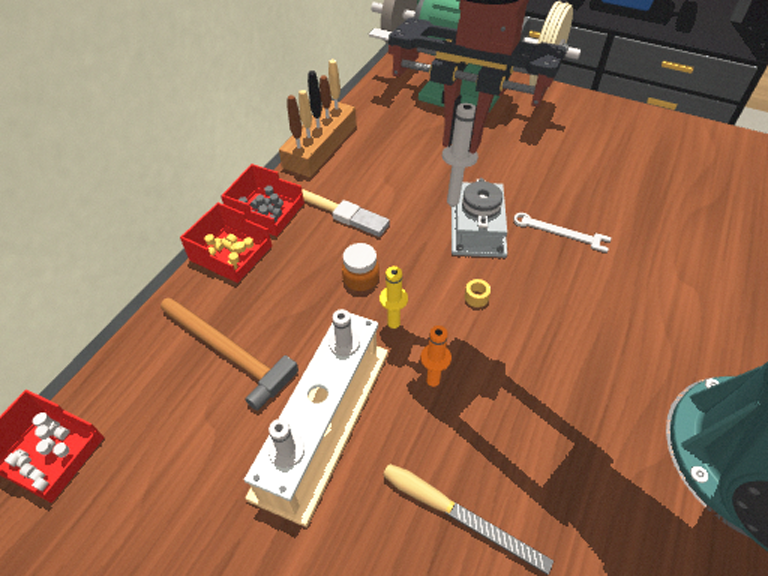

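Positive tool-z turning drives joint 4 upward (+7.7°), where it has ample range. Continuing the turn to level, about 81° more.

Request:
{"method": "send_rows", "body": {"targets": [[0, 0, 0, 0, 0, 0.9, -1], [0, 0, 0, 0, 0, 0.9, -1], [0, 0, 0, 0, 0, 0.9, -1], [0, 0, 0, 0, 0, 0.9, -1], [0, 0, 0, 0, 0, 0.9, -1], [0, 0, 0, 0, 0, 0.9, -1], [0, 0, 0, 0, 0, 0.9, -1], [0, 0, 0, 0, 0, 0, -1]]}}

```text
time: 18.27
position: [0.4897, -0.0302, 0.362]
eef_rot: [-90.2, 46.2, -85.6]
contact_force: [0.0, -0.4, -2.3]
gripper_width: 0.0232
```

```bash
python3 w.py 9
```

```text
{'time': np.float64(18.275), 'qpos': array([-36.181,  19.137,  87.689,  34.273, 104.585, -41.425]), 'position': array([ 0.49 , -0.03 ,  0.362]), 'eef_rot': array([-90.228,  46.163, -85.57 ]), 'contact_force': array([ 0.045, -0.45 , -2.345]), 'gripper_width': np.float64(0.023)}
```

Request:
{"method": "send_rows", "body": {"targets": [[0, 0, 0, 0, 0, 0.9, -1], [0, 0, 0, 0, 0, 0.9, -1], [0, 0, 0, 0, 0, 0.9, -1], [0, 0, 0, 0, 0, 0.9, -1], [0, 0, 0, 0, 0, 0.9, -1], [0, 0, 0, 0, 0, 0.9, -1], [0, 0, 0, 0, 0, 0.9, -1], [0, 0, 0, 0, 0, 0.6, -1], [0, 0, 0, 0, 0, 0, -1], [0, 0, 0, 0, 0, 0, -1], [0, 0, 0, 0, 0, 0, -1], [0, 0, 0, 0, 0, 0, -1]]}}

```text
time: 19.77
position: [0.4897, -0.0294, 0.3639]
eef_rot: [-88.9, 87.5, -84.2]
contact_force: [-0.2, 0.2, -3.1]
gripper_width: 0.0236
```

```bash
python3 w.py 10 side scene wrist
```

```text
{'time': np.float64(19.775), 'qpos': array([-42.841,  38.736,  91.049,  53.206, 122.564, -52.027]), 'position': array([ 0.49 , -0.029,  0.364]), 'eef_rot': array([-88.899,  87.508, -84.235]), 'contact_force': array([-0.18 ,  0.158, -3.082]), 'gripper_width': np.float64(0.024)}
```

View pics/side10.png

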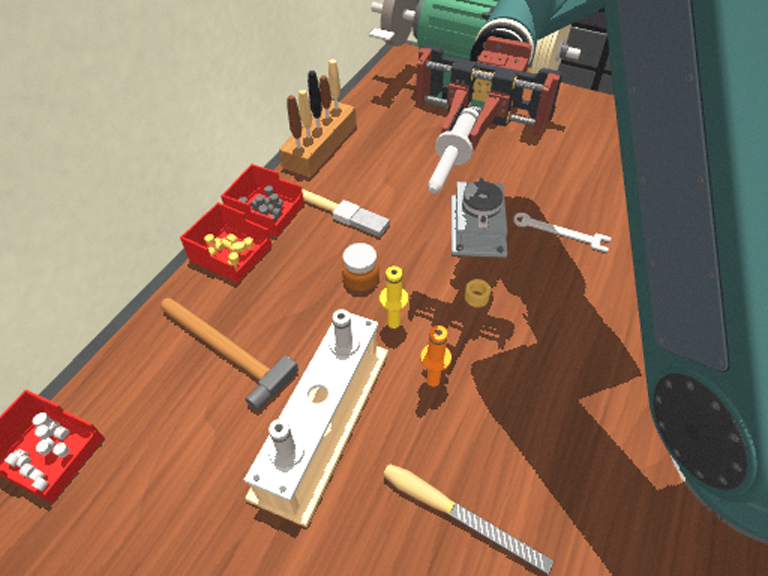

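View pics/scene10.png

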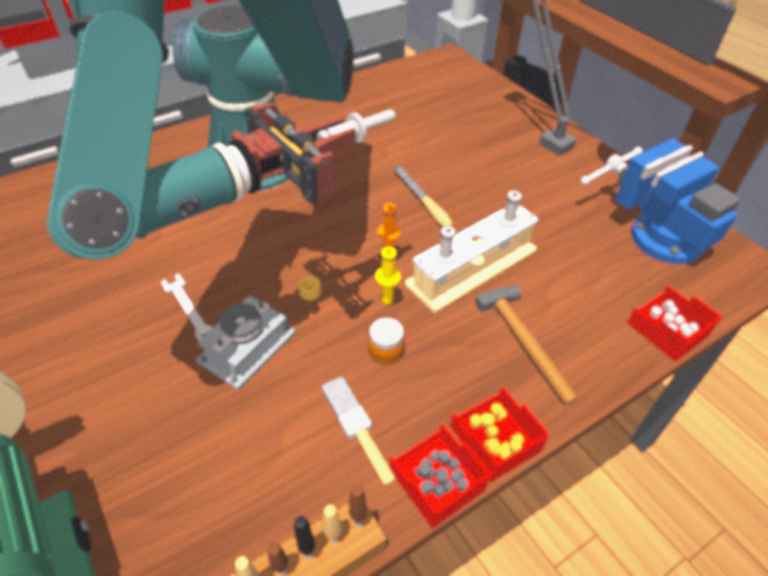

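The arbor is level, still in the fingers, with flange near (0.49, 0.01, 0.36); both other arbors hang in the rack. One last check on the arbor's tilt, the rack arbors and stillness before I hand in.

Request:
{"method": "send_rows", "body": {"targets": [[0, 0, 0, 0, 0, 0, -1], [0, 0, 0, 0, 0, 0, -1], [0, 0, 0, 0, 0, 0, -1], [0, 0, 0, 0, 0, 0, -1]]}}

```text
time: 20.42
position: [0.4897, -0.0295, 0.3634]
eef_rot: [-90.2, 87.6, -85.5]
contact_force: [-0.2, 0.1, -2.4]
gripper_width: 0.0235
```

Run:
```python
from h import *
s=robot.sense(); print(s["position"],s["dq"].round(2),s["gripper_width"])
c=robot.read_camera("side"); P=cloud(c)
m=(abs(P[...,0]-.49)<.02)&(P[...,1]>.022)&(P[...,1]<.09)&(abs(P[...,2]-.364)<.03); q=P[m]; print("shank pts",len(q))
u,sv,vt=np.linalg.svd(q-q.mean(0),full_matrices=False); print("axis",vt[0].round(3),"mean",q.mean(0).round(3))
for x,y in [(.572,.144),(.559,.313)]:
    m=(np.hypot(P[...,0]-x,P[...,1]-y)<.022); z=P[m][:,2]; print("rack arbor top z",np.percentile(z,98).round(4), "flange",np.median(z[(z>.088)&(z<.095)]).round(4))
import pickle
a=pickle.load(open("scene.pkl","rb")); b=robot.read_camera("scene")
for n in ["bush","paste_jar","file","wrench","hammer","brush"]:
    r=robot.search_frame(n,b); print(n,r[:1])
```

```text
[ 0.48973013 -0.02950672  0.36341421] [ 0.04 -0.   -0.02  0.01  0.01 -0.01] 0.023503194629008156
shank pts 278
axis [-0.063  0.994 -0.092] mean [0.481 0.055 0.364]
rack arbor top z 0.1525 flange 0.0909
rack arbor top z 0.1526 flange 0.0912
bush [{'centre': [191.7, 206.2], 'p': 0.57}]
paste_jar [{'centre': [228.5, 257.0], 'p': 0.59}]
file [{'centre': [130.9, 284.3], 'p': 0.88}]
wrench [{'centre': [203.5, 120.5], 'p': 0.86}]
hammer [{'centre': [224.5, 349.7], 'p': 0.58}]
brush [{'centre': [281.8, 236.2], 'p': 0.56}]
```

```bash
python3 -c "
from plant import robot
print(robot.close_job())"
```

```text
the job is handed in; nothing more can be done
None
```

The job is handed in at about 20.5 s of the 58 s allowed: the slim arbor went through the gauge, came out again and is held level over the middle of the bench. The interface reports no verdict.

- **Finding it:** the slim arbor was in the rack's middle hole. I lifted it and measured its shank at about 16 mm in both fixed cameras.
- **Gauge:** I slid it down until the flange sat on the gauge's top face. The upward force rose by about 10 N at the expected height, and the side picture shows the flange flat on the ring. The first hover was about 1 mm off centre, and I corrected that before inserting.
- **Final hold:** the flange is about 0.36 m up, near (0.49, 0.01). The tool was within about 2.5° of level. The camera's fit to the shank gave about 5°, partly because only its near side shows; both are inside the 15° limit. The arm was still and the grip was set to 60 N.
- **The rest of the bench:** the other two arbors still hang in the rack, with their flange tops at 0.091 m, as they should be. I never touched the bystanders or the orange and yellow look-alikes. In the last pictures they look unmoved by eye; I did not measure each one's displacement.

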